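# Snap a lens block onto the tilted chuck and hold it down

## Robot

A 6-joint arm with a two-finger parallel gripper is mounted at the origin on the work surface. World frame = base frame: x ahead of the robot, y to its left, z up, the work surface at z = 0. Lengths are in mm, angles in rad, forces in N, time in s.
With the tool pointing down it reaches from about 275 to 725 mm from the base axis. Payload 5.6 kg.
Tool frame: the origin (TCP) lies between the finger pads; the fingertips stand r.nose_length ahead of it and the grasp point (between the pads) lies 2 mm behind it (r.nose_length is the distance from the TCP to the fingertips, in mm); z points along the fingers, x is the direction in which the jaws open and shut, and the axes are right-handed (so a half turn about z gives the same grasp; the last joint's range is limited). The gripper opens to 85 mm and grips with 20 to 120 N. Pads are 22 mm wide; open, the fingers measure 114 mm over their backs; the gripper's body (76 mm by 85 mm) begins 54 mm behind the grasp point. The pads swing forward as they close: fully open they stand 13 mm farther back than shut.
Start: joints at [-1.03, 0.255, 0.108, 0, -1.424, -0.285], TCP at [139.181, -532.092, 248.283] pointing down, gripper open.
Joint ranges: [-2.95, 2.95], [-1.21, 1.97], [-1.09, 1.5], [-2.87, 1.71], [-2.94, -0.07], [-3.05, 3.05]. Speed limits (rad/s): [2.57, 2.57, 3.14, 3.14, 3.14, 3.14].

## Interface

Orientations are given as a unit quaternion [w, x, y, z].
In Python, from cell import r gives the robot as it stands.
- The arm moves only by the tool step_arm, never from a script. Its argument "series" is one flat list of numbers, 5 for each row, row after row: the shift along the tool's x, y, z normalised to -1 to 1, where 1 is 2 cm, then the turn about the tool's z normalised to -1 to 1, where 1 is 6 degrees, then the gripper command: -1 is shut, 1 is fully open, values between are in proportion. In form: [tx, ty, tz, turn, grip, tx, ty, tz, turn, grip, ...]. A call has 1 to 12 rows; each row shifts and turns the commanded pose from where the row before left it, along the tool's axes as they then stand; what a row does not reach is not made up. A row lasts 1/8 s, in which the tool goes at most 62.5 mm and 10.7 degrees, less where a joint would pass 70% of its speed; a pose out of reach is approached as far as the arm can. A call with a number of a shift or a turn outside -1 to 1 is refused whole. A call with a gripper value outside its range is refused whole. The fingers move at their own pace and stop on an object; the grip force is fixed at half the most. Time passes only in rows, so rows that do not move let the fingers close. It gives the time, the measured TCP pose, the force and the opening at its end, in the units of the state.
- r.get_state(): the state, without advancing time (a new reading comes with each control period).
- r.snapshot(name): name is "scene" or "top" or "wrist"; returns the picture (384x512x3 uint8, red, green, blue); there is no depth.
- r.camera_model(name): a dict with "mtx" (3x3 intrinsics, pixels), "k1" (the pictures are not rectified: a ray, as slopes to the right and down, at radius r is drawn at 1 + k1 r^2 times it, then the intrinsics apply), "pose" (4x4, takes a point from camera to world coordinates). Camera axes: x right, y down, z forward; pixel columns grow to the right and rows downward; lengths in mm; the calibration is good to about 2 mm. A picture is of the moment at which its call begins: read the wrist's pose just before it. camera_model takes no time and is no camera call; for the wrist camera it gives the pose at the moment of the call.
- r.hand_in(): hands the job in, once; it reports no verdict.
The state is a dict: "t": time; "joint_pos": joint angles; "qd": joint speeds; "joint_torque": joint torques, N m; "eef_pos": TCP position; "ee_rot": TCP orientation; "force": force on the tool from outside, world axes, zero at the start; "wrist_torque": the same for the moment, N m; "finger_gap": finger opening in mm.
Only numpy, scipy, OpenCV 4.12 (cv2) and the standard library are available. Lean on these libraries where they do the work, as an engineer would, in place of code of your own. Each camera call takes 0.05 s, during which the arm holds its last target. There are 200 camera calls.

## Task

Take the red lens block with the white top pad and press it squarely onto the blocker's tilted brass spigot until it snaps on and sits fully home. Then keep pushing along the tilted axis so that the spring chuck stays well down, more than half-way of its travel, and finish while still holding it down like that: do not let go. Leave the other two red blocks, the marker holder and the tracer cradle where they stand, and do not press the chrome button on the blocker's front.

Things in the scene. Friction and masses are not known exactly. Their poses are not given: they have to be found in the camera images.
- block_white_mid (a point): Red lens block with a white top pad; the one to use. Stands mouth down, own +z up; origin at its centre, 22 mm above its underside. Round: skirt 36 mm diameter up to 23 mm, solid head 42 mm diameter from there to 44 mm (the part to grip), 45 g. Socket at the underside: 23 mm wide for 4 mm (a lip), then 29 mm wide to 23 mm deep.
- block_black_mid (a point): Red lens block with a black top pad; a spare, leave alone. Stands mouth down, own +z up; origin at its centre, 22 mm above its underside. Round: skirt 36 mm diameter up to 23 mm, solid head 42 mm diameter from there to 44 mm (the part to grip), 45 g.
- block_blue_mid (a point): Red lens block with a blue top pad; a spare, leave alone. Stands mouth down, own +z up; origin at its centre, 22 mm above its underside. Round: skirt 36 mm diameter up to 23 mm, solid head 42 mm diameter from there to 44 mm (the part to grip), 45 g.
- chuck_seat (a point): Centre of the flat steel shoulder (36 mm diameter) of the spring chuck; moves as it is pressed. The block's underside rests on it when fully home (block centre 22 mm above this point along own +z). Own +z is the chuck's tilted axis, up and out of the blocker, leaning 11 to 29 degrees from vertical towards the blocker's front.
- spigot_tip (a point): Top of the brass spigot on the chuck, 18 mm above the shoulder; own +z along the tilted axis. Spigot 20.6 mm diameter, its top 5 mm coned to 13 mm. Two spring balls stand out of its sides to 26 mm across, 9 mm above the shoulder: the block's lip must be forced over them (about 5 to 10 N), then it snaps and sits on the shoulder.
- chuck (a joint): How far the spring chuck is pushed down along its axis (m): 0 = sprung out, 0.012 = bottomed. The spring pushes back with about 6 N at 0 and 13 N at 0.012. Because of the 6 N, the chuck may already sink while the block is being forced over the balls.
- head (a joint): Lean of the blocker's swivelling head (rad): 0 = chuck axis vertical, grows as the chuck leans to the blocker's front. Stiff, it stays as set while the block is pressed.
- blocker: Grey lens blocker, fixed: console 180 x 180 mm, 55 mm tall, with two cheeks (60 mm long, 12 mm thick, tops 115 mm above the counter) 92 mm apart carrying the swivelling head, whose swivel axis (along own y) is 100 mm above the counter, 45 mm from the shoulder of the sprung-out chuck. Origin under the console's centre on the counter, own -x is its front, which faces the robot, z up.
- start_button (a joint): Chrome round push button, 24 mm diameter, in the middle of the blocker's front panel, 28 mm above the counter (m): 0 = out, 0.005 = fully in. Not to be pressed.
- marker_holder: Steel cup with three markers, 60 mm diameter (foot 76 mm), 70 mm tall, markers up to 116 mm; loose. Origin under its centre on the counter, z up. Leave alone.
- tracer_cradle: Clear acrylic frame tracer cradle, 120 x 150 mm base, 58 mm tall, loose. Origin under its centre on the counter, z up. Leave alone.

How it is judged (in metres and radians):
On the way:
1. the block with the white pad is lifted clear of the counter (height (world z) of block_white_mid above 0.07 m), for 0.1 s.
At the end, for the whole second after the job is handed in: The white-padded block is snapped home on the chuck's shoulder (within 2 mm of it along the axis, within 4 mm sideways, within 6 degrees of square) and at rest, while the fingers still hold it and keep the spring chuck more than 6 mm down of its 12 mm, with over 5 N between block and chuck (z of block_white_mid in the frame of chuck_seat between 0.018 and 0.0238 m and x of block_white_mid in the frame of chuck_seat between -0.004 and 0.004 m and y of block_white_mid in the frame of chuck_seat between -0.004 and 0.004 m and angle between the z axis of block_white_mid and the z axis of chuck_seat, either way round below 0.1 rad and value of joint chuck above 0.006 m and contact force between the fingers and block_white above 2 N and contact force between block_white and chuck above 5 N and linear speed of block_white below 0.02 m/s); the arm keeps its last pose, push and grip.
It fails at once if the black-padded block is disturbed (moved more than 20 mm) (distance of block_black_mid from where it was at the start of the episode above 0.02 m).
It fails at once if the blue-padded block is disturbed (moved more than 20 mm) (distance of block_blue_mid from where it was at the start of the episode above 0.02 m).
It fails at once if the marker holder is disturbed (moved more than 20 mm) (distance of marker_holder from where it was at the start of the episode above 0.02 m).
It fails at once if the tracer cradle is disturbed (moved more than 20 mm) (distance of tracer_cradle from where it was at the start of the episode above 0.02 m).
It fails at once if the chrome button is pressed (value of joint start_button above 0.0025 m).
It also fails if it takes over 34 s, if anything falls off the work surface, if the arm or the gripper's body presses on something with over 40 N, if the wrist force passes 120 N, or if a joint passes its speed limit or range.

## Working session

There is one attempt and no reset: what is moved stays moved. The work goes in short steps, Python scripts to look and compute and a tool call to move; the robot and the scene stay as the last step left them, time stands still between calls to the robot, and variables do not carry over. Pictures are saved under pics/ and viewed, about 8 in all and at most 12, crops included, and the job is handed in when it is done.

Besides the shell and the picture viewer there is one more tool, called after ">>>" as name(argument=value, ...) on one line, values as JSON. step_arm: Moves the arm, as the interface text tells. Scaled input: -1 to 1 covers 2 cm each way for a shift and 6 degrees each way for a turn. Its arguments: {"type":"object","properties":{"series":{"type":"array","items":{"type":"number","minimum":-1,"maximum":1}}},"required":["series"]}

```bash
ls; mkdir -p pics
python3 - <<'E'
from cell import r
import cv2,numpy as np
s=r.get_state(); print(s, r.nose_length)
for n in ("scene","top"):
    m=r.camera_model(n); print(n,m)
    cv2.imwrite(f"pics/{n}0.png",cv2.resize(r.snapshot(n)[:,:,::-1],(800,600),interpolation=cv2.INTER_CUBIC))
E
```

```text
pics
{'t': 0.0, 'joint_pos': array([-1.03040444e+00,  2.55781552e-01,  1.06979548e-01, -4.92214162e-04,
       -1.42390593e+00, -2.84618299e-01]), 'qd': array([ 1.05066316e-03, -9.09473276e-05,  6.73282608e-04, -6.94592427e-04,
       -7.08289927e-04, -2.05738275e-03]), 'joint_torque': array([-2.77402523e-04, -3.86625910e+01,  2.37948561e+01,  5.36543280e+00,
       -6.03047025e-03, -4.41797638e-06]), 'eef_pos': array([ 139.09707667, -531.62979299,  247.36498987]), 'ee_rot': array([-8.01434432e-04,  6.11177355e-01,  7.91493062e-01,  5.74902632e-04]), 'force': array([-0.01135195,  0.02416764, -0.11139178]), 'wrist_torque': array([ 0.01746978, -0.01612961, -0.0210837 ]), 'finger_gap': 85.29470884142458} 17.0
scene {'mtx': array([[423.1474219 ,   0.        , 254.97016162],
       [  0.        , 423.1474219 , 190.27209875],
       [  0.        ,   0.        ,   1.        ]]), 'k1': 0.01839295241636359, 'pose': array([[ 6.42355384e-01,  4.46738637e-01, -6.22739232e-01,
         1.26739338e+03],
       [ 7.66110510e-01, -3.96880276e-01,  5.05530150e-01,
        -5.01179819e+02],
       [-2.13130686e-02, -8.01817084e-01, -5.97189347e-01,
         8.17756667e+02],
       [ 0.00000000e+00,  0.00000000e+00,  0.00000000e+00,
         1.00000000e+00]])}
top {'mtx': array([[459.28728575,   0.        , 270.22652395],
       [  0.        , 459.28728575, 193.72948262],
       [  0.        ,   0.        ,   1.        ]]), 'k1': 0.02721152733258729, 'pose': array([[ 1.27271393e-02, -9.91100627e-01,  1.32504971e-01,
         4.01478138e+02],
       [-9.99798305e-01, -1.46723177e-02, -1.37139838e-02,
         8.68266302e+01],
       [ 1.55360930e-02, -1.32303706e-01, -9.91087463e-01,
         1.42282356e+03],
       [ 0.00000000e+00,  0.00000000e+00,  0.00000000e+00,
         1.00000000e+00]])}
```

View pics/scene0.png

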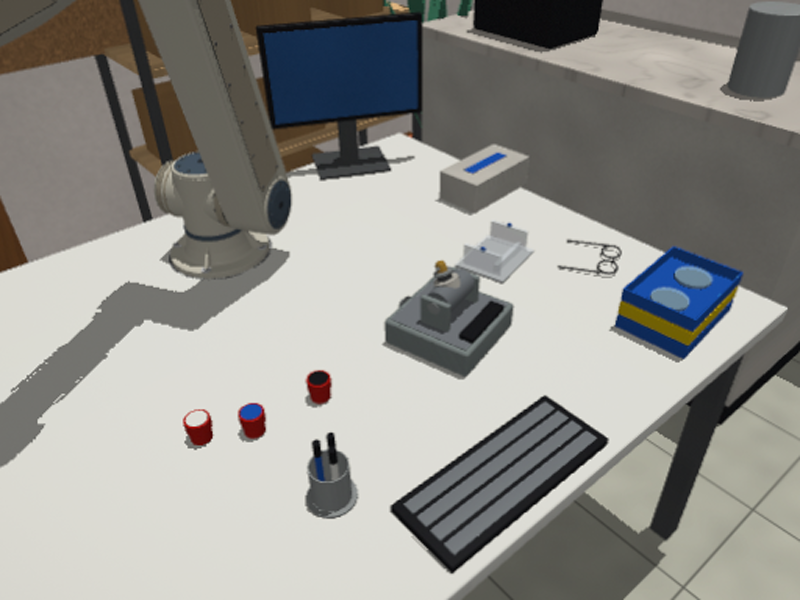

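View pics/top0.png

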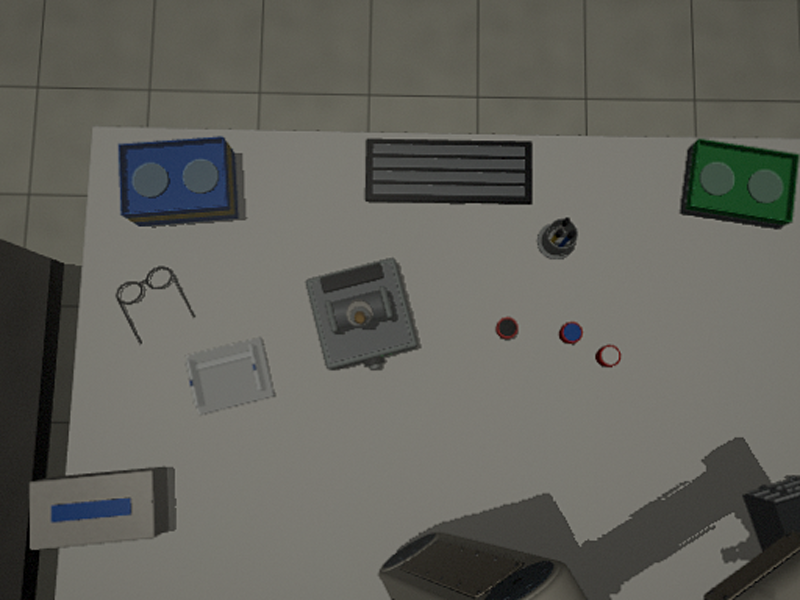

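```bash
cat > h.py <<'E'
from cell import r
import cv2,numpy as np
def ray(n,uv,m=None):
    m=m or r.camera_model(n); K=np.array(m["mtx"]);d=(np.array(uv,float)-K[:2,2])/K[0,0]
    x=d.copy()
    for _ in range(20): x=d/(1+m["k1"]*(x@x))
    P=np.array(m["pose"]); v=P[:3,:3]@np.r_[x,1]; return P[:3,3],v/np.linalg.norm(v)
def onz(n,uv,z,m=None):
    o,v=ray(n,uv,m); return o+v*(z-o[2])/v[2]
def tri(rays):
    A=sum(np.eye(3)-np.outer(v,v) for o,v in rays); b=sum((np.eye(3)-np.outer(v,v))@o for o,v in rays)
    p=np.linalg.solve(A,b); return p,[np.linalg.norm(np.cross(p-o,v)) for o,v in rays]
def proj(n,p,m=None):
    m=m or r.camera_model(n);P=np.array(m["pose"]); c=P[:3,:3].T@(np.array(p)-P[:3,3]); x=c[:2]/c[2]
    return x*(1+m["k1"]*(x@x))*m["mtx"][0,0]+np.array(m["mtx"])[:2,2]
def crop(im,u0,v0,w,h,s): return cv2.resize(im[v0:v0+h,u0:u0+w,::-1],None,fx=s,fy=s,interpolation=cv2.INTER_CUBIC)
E
python3 - <<'E'
from h import *
t=r.snapshot("top");s=r.snapshot("scene")
t2=np.clip(t.astype(float)*1.7,0,255).astype(np.uint8)
a=crop(t2,190,160,80,80,5);b=crop(s,240,160,80,80,5)
c=crop(t2,310,190,100,50,4);d=crop(s,110,225,110,50,4)[:, :400]
cv2.imwrite("pics/c1.png",np.vstack([np.hstack([a,b]),np.hstack([c,d])]))
k=1.5625
for n,u,v in (("white",608,356),("blue",571,332),("black",507,328)): print(n,onz("top",(u/k,v/k),44).round(1))
for n,u,v in (("spig",360,317),): print(n,onz("top",(u/k,v/k),160).round(1))
print("cradle/mark",onz("top",(232/k,375/k),10),onz("top",(556/k,240/k),60))
for u,v in((307,280),(398,259),(420,345),(328,370)): print("cor",onz("top",(u/k,v/k),55).round(1))
E
```

```text
white [ 487.7 -290.9   44. ]
blue [ 533.  -220.4   44. ]
black [538.9 -96.7  44. ]
spig [543.2 179.1 160. ]
cradle/mark [442.81662153 436.01799255  10.        ] [ 710.3810921  -190.28309176   60.        ]
cor [625.2 290.3  55. ]
cor [669.1 115.9  55. ]
cor [502.9  71.1  55. ]
cor [453.1 244.8  55. ]
```

View pics/c1.png

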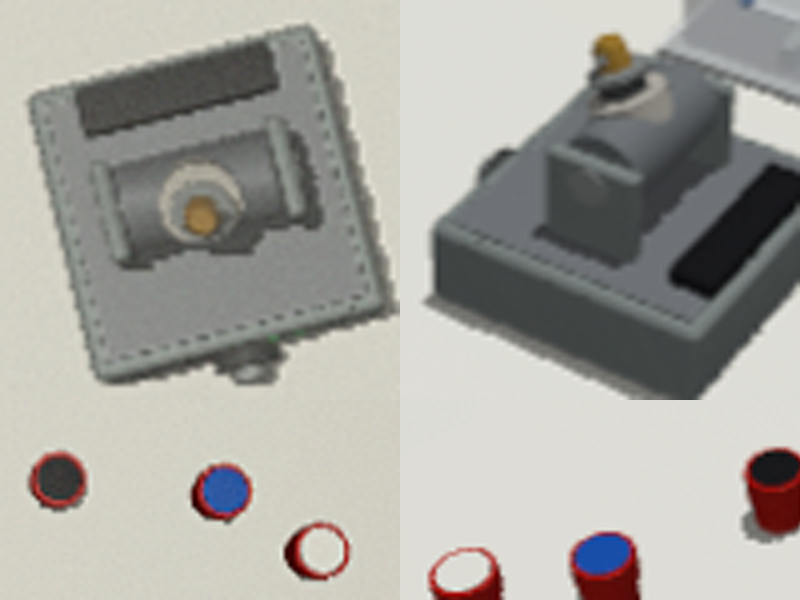

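Run:
```python
from h import *
A=lambda u,v:(190+u/5-.4,160+v/5-.4)
cs=np.array([onz("top",A(*p),55) for p in((30,97),(312,27),(385,303),(100,380))])
C=cs.mean(0);print(cs.round(1),C.round(1))
y=(cs[0]+cs[3]-cs[1]-cs[2]);yaw1=np.degrees(np.arctan2(-y[0],y[1]));x=(cs[0]+cs[1]-cs[2]-cs[3]);print(yaw1,np.degrees(np.arctan2(x[1],x[0])))
print(tri([ray("top",A(201,214)),ray("scene",(240+209/5-.4,160+41/5-.4))]))
yaw=np.radians((yaw1+np.degrees(np.arctan2(x[1],x[0])))/2)
for L in(11,15,20,25,29):
    l=np.radians(L);f=-np.array([np.cos(yaw),np.sin(yaw),0])
    p=np.r_[C[:2],100]+63*(f*np.sin(l)+np.array([0,0,np.cos(l)])); print(L,p.round(1),((proj("top",p)-[190,160]+.4)*5).round(1),((proj("scene",p)-[240,160]+.4)*5).round(1))
for n,c,d in(("black",(59,480-400),(376,475-400)),("blue",(223,490-400),(205,552-400)),("white",(321,549-400),(64,573-400))):
    print(n,tri([ray("top",(310+c[0]/4-.4,190+c[1]/4-.4)),ray("scene",(110+d[0]/4-.4,225+d[1]/4-.4))]))
```

```text
[[625.7 292.9  55. ]
 [671.3 124.2  55. ]
 [504.6  77.7  55. ]
 [456.6 245.8  55. ]] [564.6 185.2  55. ]
15.514516156435167 15.58190835664482
(array([545.44689323, 181.67032337, 156.181856  ]), [np.float64(0.8235452652003403), np.float64(0.8235452652003872)])
11 [553.  181.9 161.8] [199.  198.3] [217.2  38.2]
15 [548.8 180.8 160.9] [201. 206.] [210.7  37.3]
20 [543.8 179.4 159.2] [203.5 215.4] [202.6  37. ]
25 [538.9 178.  157.1] [206.  224.7] [194.9  37.4]
29 [535.1 177.  155.1] [208.  231.9] [189.   38.3]
black (array([541.80268384, -95.36243371,  36.79703628]), [np.float64(2.224689986626843), np.float64(2.224689986626896)])
blue (array([ 534.97743587, -218.61193725,   43.84097869]), [np.float64(1.7709064161376504), np.float64(1.7709064161374806)])
white (array([ 491.34692155, -292.56804146,   42.10466812]), [np.float64(1.2232266492275925), np.float64(1.223226649227588)])
```

>>> step_arm(series=[0.36,1,0.15,0,1,0.36,1,0.15,0,1,0.36,1,0.15,0,1,0.36,1,0.15,0,1,0.36,1,0.15,0,1,0.36,1,0.15,0,1,0.36,1,0.15,0,1,0.36,1,0.15,0,1,0.36,1,0.15,0,1,0.36,1,0.15,0,1,0.36,1,0.15,0,1,0.36,1,0.15,0,1])

```text
t: 1.7
eef_pos: [350.0, -387.2, 212.0]
ee_rot: [-0.0, 0.611, 0.792, 0.0]
force: [0.3, 0.2, -0.4]
finger_gap: 85.7
```

>>> step_arm(series=[0.36,1,0.15,0,1,0.36,1,0.15,0,1,0.36,1,0.15,0,1,0.36,1,0.15,0,1,0.36,1,0.15,0,1,0.36,1,0.15,0,1,0.36,1,0.15,0,1,0.36,1,0.15,0,1,0,0,0,0,1,0,0,0,0,1])

```text
t: 2.95
eef_pos: [489.8, -291.6, 188.3]
ee_rot: [-0.0, 0.611, 0.792, -0.0]
force: [0.1, -0.3, -0.8]
finger_gap: 85.6
```

Run:
```python
from h import *
s=r.get_state(); m=r.camera_model("wrist"); im=r.snapshot("wrist"); print(s["t"],s["eef_pos"],s["ee_rot"]);print(m)
cv2.imwrite("pics/w1.png",crop(im,0,0,512,384,1.5))
print("pred white",proj("wrist",(489.5,-292,44),m)*1.5)
```

```text
2.95 [ 489.75725501 -291.55708103  188.27033965] [-5.47119166e-05  6.11078258e-01  7.91570180e-01 -9.98856328e-05]
{'mtx': array([[297.69823491,   0.        , 260.00030769],
       [  0.        , 297.69823491, 193.51751557],
       [  0.        ,   0.        ,   1.        ]]), 'k1': -0.03547884833022933, 'pose': array([[-2.52911063e-01,  9.34477496e-01,  2.50574946e-01,
         4.26228907e+02],
       [ 9.67489523e-01,  2.44316835e-01,  6.53705409e-02,
        -3.07714259e+02],
       [-1.32378185e-04,  2.58961568e-01, -9.65887617e-01,
         3.14735302e+02],
       [ 0.00000000e+00,  0.00000000e+00,  0.00000000e+00,
         1.00000000e+00]])}
pred white [388.77699233 278.81476477]
```

View pics/w1.png

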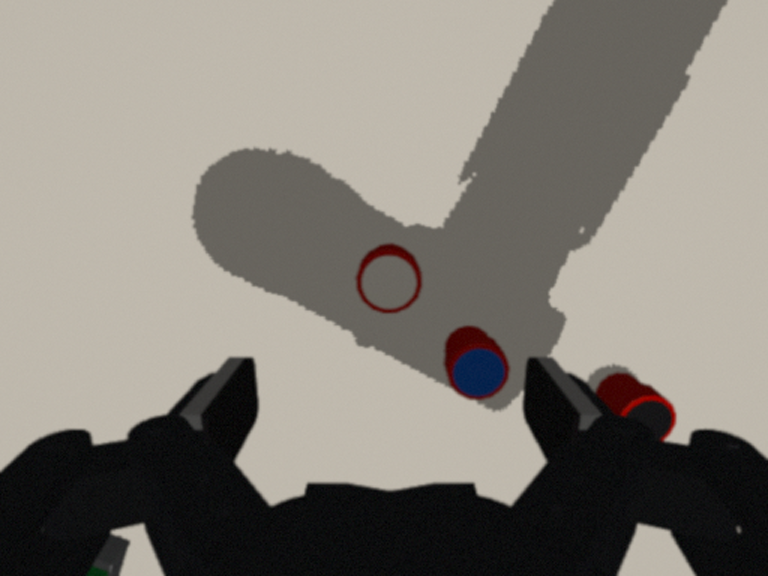

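>>> step_arm(series=[0,0.05,1,0,1,0,0,1,0,1,0,0,1,0,1,0,0,1,0,1,0,0,1,0,1,0,0,1,0,1,0,0,1,0,1,0,0,0.9,0,1,0,0,0,0,-1,0,0,0,0,-1,0,0,0,0,-1,0,0,0,0,-1])

```text
t: 4.5
eef_pos: [491.6, -291.8, 31.8]
ee_rot: [0.001, 0.611, 0.792, 0.0]
force: [-1.1, -0.1, 6.1]
finger_gap: 40.2
```

>>> step_arm(series=[0,0,0,0,-1,0,0,0,0,-1,0,0,0,0,-1])

```text
t: 4.88
eef_pos: [491.6, -291.8, 31.8]
ee_rot: [0.001, 0.611, 0.792, 0.0]
force: [-0.3, 0.9, 6.4]
finger_gap: 40.8
```

>>> step_arm(series=[0,0,-0.5,0,-1,0,0,-1,0,-1,0,0,-1,0,-1,0,0,-1,0,-1,0,0,-1,0,-1,0,0,-1,0,-1,1,0.19,-1,0,-1,1,0.19,-1,0,-1,1,0.19,-1,0,-1,1,0.19,-1,0,-1,1,0.19,-0.5,0,-1,1,0.19,0,0,-1])

```text
t: 6.38
eef_pos: [482.5, -168.7, 231.7]
ee_rot: [0.001, 0.611, 0.792, 0.001]
force: [-0.0, -0.4, -1.3]
finger_gap: 40.5
```

>>> step_arm(series=[1,0.19,0,0,-1,1,0.19,0,0,-1,1,0.19,0,0,-1,1,0.19,0,0,-1,1,0.19,0,0,-1,1,0.19,0,0,-1,1,0.19,0,0,-1,1,0.19,0,0,-1,1,0.19,0,0,-1,1,0.19,0,0,-1,1,0.19,0,0,-1,1,0.19,0,0,-1])

```text
t: 7.88
eef_pos: [465.3, 74.9, 230.6]
ee_rot: [-0.0, 0.611, 0.792, 0.0]
force: [0.7, 0.1, -1.3]
finger_gap: 40.1
```

>>> step_arm(series=[1,0.19,0,0,-1,0,0,0,0,-1,0,0,0,0,-1])

```text
t: 8.25
eef_pos: [464.2, 94.3, 230.4]
ee_rot: [-0.0, 0.611, 0.792, -0.0]
force: [0.3, -0.6, -0.8]
finger_gap: 40.3
```

Run:
```python
from h import *
s=r.get_state(); m=r.camera_model("wrist"); im=r.snapshot("wrist"); print(s["t"],s["eef_pos"],s["ee_rot"],s["force"],s["wrist_torque"]);print(repr(m["pose"]))
cv2.imwrite("pics/w2.png",crop(im,0,0,512,384,1.5)); np.save("w2.npy",im); np.save("w2p.npy",m["pose"])
```

```text
8.25 [464.20394015  94.25650513 230.42777598] [-4.00291768e-05  6.11085142e-01  7.91564867e-01 -9.54283061e-05] [ 0.26782533 -0.58228984 -0.84714925] [0.01145651 0.02718004 0.00604047]
array([[-2.52889822e-01,  9.34447312e-01,  2.50708912e-01,
         4.00656988e+02],
       [ 9.67495077e-01,  2.44283155e-01,  6.54141900e-02,
         7.81039373e+01],
       [-1.17849811e-04,  2.59102221e-01, -9.65849898e-01,
         3.56913869e+02],
       [ 0.00000000e+00,  0.00000000e+00,  0.00000000e+00,
         1.00000000e+00]])
```

View pics/w2.png

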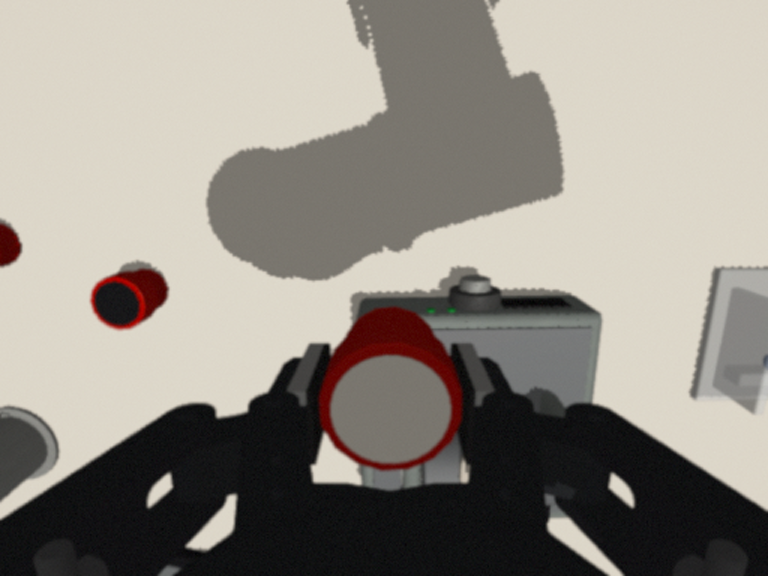

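>>> step_arm(series=[0.35,0.93,0,0,-1,0.35,0.93,0,0,-1,0.35,0.93,0,0,-1,0.35,0.93,0,0,-1,0.35,0.93,0,0,-1,0.35,0.93,0,0,-1,0.35,0.93,0,0,-1,0.35,0.93,0,0,-1,0.35,0.93,0,0,-1,0,0,0,0,-1,0,0,0,0,-1])

```text
t: 9.68
eef_pos: [610.2, 197.2, 230.2]
ee_rot: [-0.0, 0.611, 0.791, -0.0]
force: [0.1, -0.3, -0.3]
finger_gap: 40.3
```

Run:
```python
from h import *
s=r.get_state(); m=r.camera_model("wrist"); im=r.snapshot("wrist"); print(s["t"],s["eef_pos"]); print(repr(m["pose"]))
np.save("w3.npy",im); np.save("w3p.npy",m["pose"])
p=proj("wrist",(545,180,159),m); print(p)
cv2.imwrite("pics/w3.png",np.vstack([crop(im,160,0,200,140,4)]))
```

```text
9.675 [610.20559905 197.15410034 230.23759313]
array([[-2.52135414e-01,  9.34719251e-01,  2.50454896e-01,
         5.46689058e+02],
       [ 9.67691928e-01,  2.43612299e-01,  6.50029197e-02,
         1.81078602e+02],
       [-2.54412581e-04,  2.58752719e-01, -9.65943562e-01,
         3.56700471e+02],
       [ 0.00000000e+00,  0.00000000e+00,  0.00000000e+00,
         1.00000000e+00]])
[259.11564703 110.91426121]
```

View pics/w3.png

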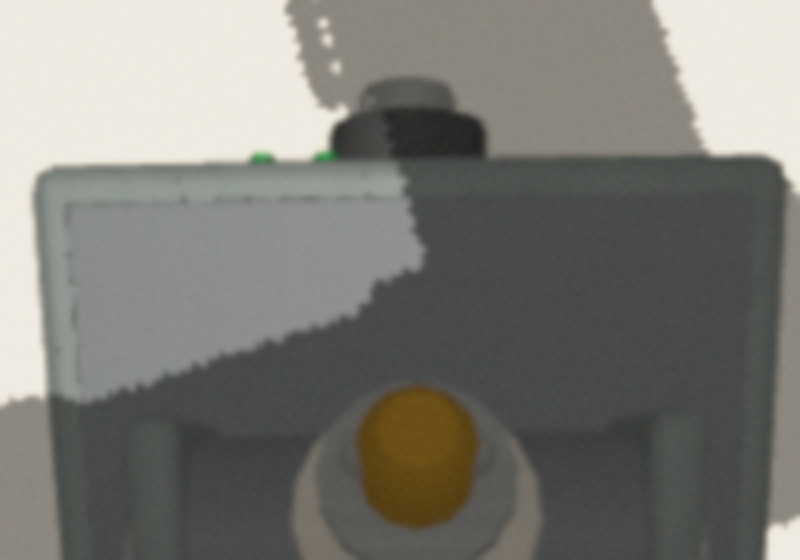

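```bash
cat > fit.py <<'E'
from h import *
from scipy.optimize import least_squares
m=r.camera_model("wrist"); m["pose"]=np.load("w3p.npy")
I=lambda u,v:(160+(u+.5)/4-.5,(v+.5)/4-.5)
J=lambda p:((proj("wrist",p,m)+.5-[160,0])*4-.5)
f1=onz("wrist",I(40,172),55,m);f2=onz("wrist",I(782,160),55,m); print(f1,f2,np.linalg.norm(f1-f2))
d=f2-f1;yaw=np.arctan2(-d[0],d[1]);print("yaw",np.degrees(yaw)); xb=np.array([np.cos(yaw),np.sin(yaw),0]);yb=np.array([-xb[1],xb[0],0]);Z=np.array([0,0,1.])
C=(f1+f2)/2+90*xb; C[2]=0; print("C",C)
th=np.linspace(0,2*np.pi,72)
def pts(L,C,rad,h):
    a=-xb*np.sin(L)+Z*np.cos(L); b=xb*np.cos(L)+Z*np.sin(L); o=C+100*Z+a*(45+h)
    return np.array([J(o+rad*(np.cos(t)*b+np.sin(t)*yb)) for t in th])
for dx in(-2,0,2):
  for L in(12,16,20,24):
    l=np.radians(L);c=C+dx*xb
    S=np.vstack([pts(l,c,6.5,18),pts(l,c,10.3,13),pts(l,c,10.3,0)]); D=pts(l,c,18,0)
    print(dx,L,"spig rows",S[:,1].min().round(),S[:,1].max().round(),"cols",S[:,0].min().round(),S[:,0].max().round(),"shoulder",D.min(0).round(),D.max(0).round(),"tip",J(c+100*Z+63*(-xb*np.sin(l)+Z*np.cos(l))).round())
E
python3 fit.py
```

```text
[504.98082669  82.87826248  55.        ] [458.77624006 249.76057114  55.        ] 173.1605289023983
yaw 15.475775958287961
C [568.61543511 190.33420137   0.        ]
-2 12 spig rows 454.0 588.0 cols 359.0 484.0 shoulder [318. 426.] [523. 632.] tip [422. 512.]
-2 16 spig rows 430.0 570.0 cols 358.0 484.0 shoulder [318. 410.] [523. 613.] tip [421. 484.]
-2 20 spig rows 408.0 551.0 cols 358.0 483.0 shoulder [317. 395.] [522. 594.] tip [421. 457.]
-2 24 spig rows 387.0 532.0 cols 358.0 482.0 shoulder [317. 381.] [522. 574.] tip [420. 431.]
0 12 spig rows 466.0 599.0 cols 359.0 484.0 shoulder [318. 437.] [523. 643.] tip [422. 524.]
0 16 spig rows 443.0 581.0 cols 359.0 484.0 shoulder [318. 422.] [523. 625.] tip [421. 497.]
0 20 spig rows 420.0 562.0 cols 358.0 483.0 shoulder [318. 407.] [522. 606.] tip [421. 470.]
0 24 spig rows 399.0 544.0 cols 358.0 482.0 shoulder [318. 393.] [522. 586.] tip [421. 444.]
2 12 spig rows 479.0 611.0 cols 359.0 484.0 shoulder [319. 449.] [523. 655.] tip [422. 537.]
2 16 spig rows 455.0 592.0 cols 359.0 484.0 shoulder [318. 433.] [522. 636.] tip [422. 510.]
2 20 spig rows 433.0 574.0 cols 359.0 483.0 shoulder [318. 418.] [522. 617.] tip [421. 483.]
2 24 spig rows 412.0 555.0 cols 358.0 482.0 shoulder [318. 405.] [522. 598.] tip [421. 457.]
```

Run:
```python
from h import *
im=np.load("w3.npy")
im=np.clip(im.astype(float)*1.9,0,255).astype(np.uint8)
cv2.imwrite("pics/w3c.png",crop(im,220,80,90,70,8))
```

```text
(no output)
```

View pics/w3c.png

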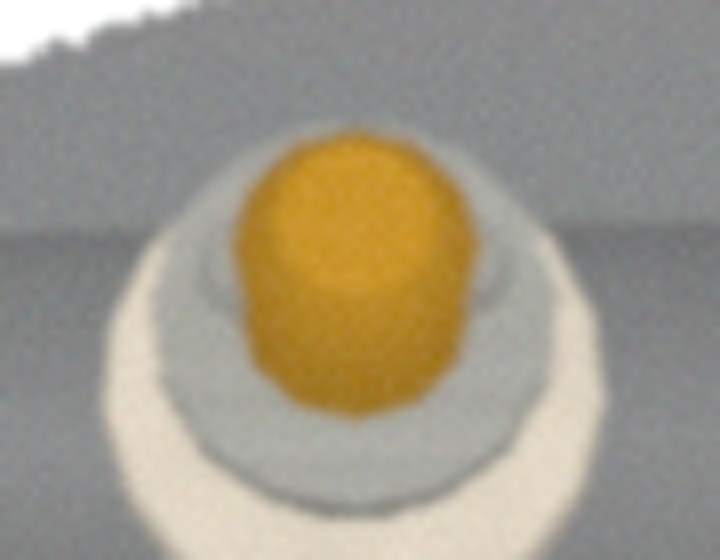

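```bash
cat > fit2.py <<'E'
from h import *
from scipy.optimize import least_squares
m=r.camera_model("wrist"); m["pose"]=np.load("w3p.npy")
J=lambda p:((proj("wrist",p,m)+.5-[220,80])*8-.5)
yaw=np.radians(15.5); xb=np.array([np.cos(yaw),np.sin(yaw),0]);yb=np.array([-xb[1],xb[0],0]);Z=np.array([0,0,1.])
th=np.linspace(0,2*np.pi,72)
def circ(s,L,rad,h):
    a=-xb*np.sin(L)+Z*np.cos(L); b=xb*np.cos(L)+Z*np.sin(L)
    return np.array([J(s+a*h+rad*(np.cos(t)*b+np.sin(t)*yb)) for t in th])
def pred(q):
    s,L=q[:3],q[3]; D=circ(s,L,18,0);T=circ(s,L,6.5,18);B=circ(s,L,10.3,0);M=circ(s,L,10.3,13)
    return np.array([D[:,0].min(),D[:,0].max(),D[:,1].min(),D[:,1].max(),T[:,0].min(),T[:,0].max(),T[:,1].max(),B[:,1].max(),M[:,0].min(),M[:,0].max(),min(M[:,1].min(),T[:,1].min())])
obs=np.array([157,553,118,514,278,435,290,413,235,477,131])
for w in(0,4):
    q=least_squares(lambda q:np.r_[pred(q)-obs,w*(q[2]-100-45*np.cos(q[3]))],[550,185,142,.3],loss="soft_l1",f_scale=4).x
    s,L=q[:3],q[3];a=-xb*np.sin(L)+Z*np.cos(L)
    print(w,"seat",s.round(1),"L",np.degrees(L).round(1),"tip",(s+18*a).round(1),"pivot",(s-45*a).round(1),(pred(q)-obs).round(0))
E
python3 fit2.py
```

```text
0 seat [548.5 184.4 135.8] L 23.8 tip [541.5 182.5 152.3] pivot [566.  189.3  94.7] [ -2.   2.   2. -17.  -0.   0.   2.   1.  -1.   1.  -1.]
4 seat [548.7 184.4 140.2] L 24.6 tip [541.5 182.4 156.6] pivot [566.8 189.4  99.3] [ -6.   6.   2. -11.  -2.   2.   1.   6.  -3.   3.  -3.]
```

>>> step_arm(series=[-0.6,0.17,0,-0.14,-1,-0.6,0.17,0,0,-1,-0.6,0.17,0,0,-1,-0.6,0.17,0,0,-1,0,0,1,0,-1,0,0,1,0,-1,0,0,1,0,-1,0,0,1,0,-1,0,0,0.5,0,-1,0,0,0,0,-1,0,0,0,0,-1])

```text
t: 11.1
eef_pos: [636.8, 155.2, 141.3]
ee_rot: [0.001, 0.605, 0.796, 0.001]
force: [-0.3, -0.4, -0.4]
finger_gap: 40.3
```

Run:
```python
from h import *
s=r.get_state(); print(s["t"],s["eef_pos"],s["force"],s["wrist_torque"])
a=r.snapshot("top");b=r.snapshot("scene")
cv2.imwrite("pics/t2.png",np.hstack([crop(a,190,140,80,110,5),crop(b,240,120,80,110,5)]))
```

```text
11.1 [636.79530154 155.15891776 141.33396413] [-0.30526041 -0.4116188  -0.39145207] [-1.52394735e-02  7.92976945e-02  6.27787496e-05]
```

View pics/t2.png

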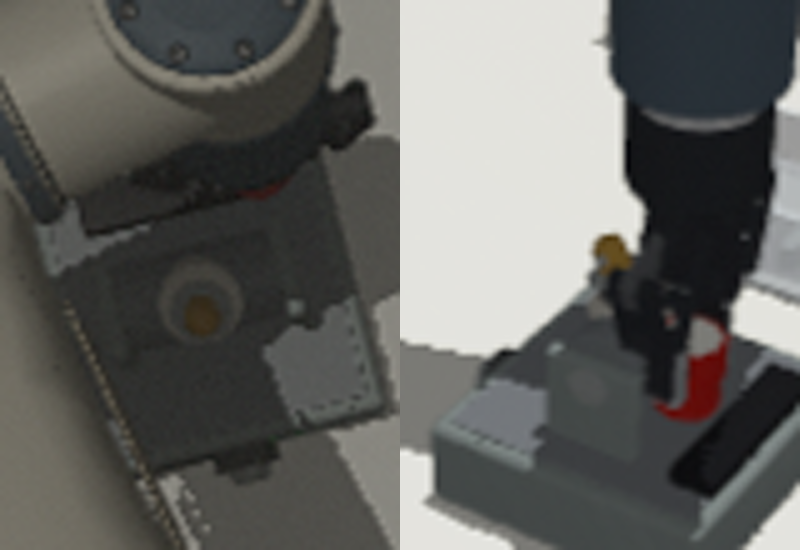

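>>> step_arm(series=[0,0,0.12,0,-1,0,-0.15,0,0,-1,0,-0.15,0,0,-1,0,-0.15,0,0,-1,0,-0.15,0,0,-1,0,0,0,0,-1])

```text
t: 11.95
eef_pos: [626.1, 152.5, 138.6]
ee_rot: [0.001, 0.605, 0.796, 0.002]
force: [4.0, 0.9, -2.2]
finger_gap: 40.1
```

Run:
```python
from h import *
s=r.get_state(); print(s["t"],s["eef_pos"],s["force"],s["wrist_torque"])
```

```text
11.95 [626.07892169 152.47729399 138.61982275] [ 3.95506927  0.90103295 -2.1745237 ] [ 0.33593329 -1.84268973 -0.02967939]
```

>>> step_arm(series=[0,-0.1,0,0,-1,0,-0.1,0,0,-1,0,-0.1,0,0,-1,0,0,0,0,-1])

```text
t: 12.45
eef_pos: [623.5, 151.8, 139.8]
ee_rot: [0.004, 0.605, 0.796, 0.005]
force: [12.8, 1.6, -3.5]
finger_gap: 40.1
```

>>> step_arm(series=[0,-0.1,0,0,-1,0,-0.1,0,0,-1,0,-0.1,0,0,-1,0,0,0,0,-1])

```text
t: 12.95
eef_pos: [618.7, 150.5, 141.3]
ee_rot: [0.005, 0.605, 0.796, 0.006]
force: [12.7, 2.7, 0.5]
finger_gap: 40.7
```

Run:
```python
from h import *
s=r.get_state(); print(s["t"],s["eef_pos"],s["force"],s["wrist_torque"])
m=r.camera_model("wrist");im=r.snapshot("wrist");b=r.snapshot("scene");np.save("w4.npy",im)
cv2.imwrite("pics/t3.png",np.hstack([crop(im,160,160,200,200,2.5),crop(b,270,150,60,100,5)]))
```

```text
12.95 [618.69297005 150.52055019 141.31279383] [12.74558041  2.66420382  0.48411606] [ 1.03193711e+00 -4.77024538e+00  3.62546064e-05]
```

View pics/t3.png

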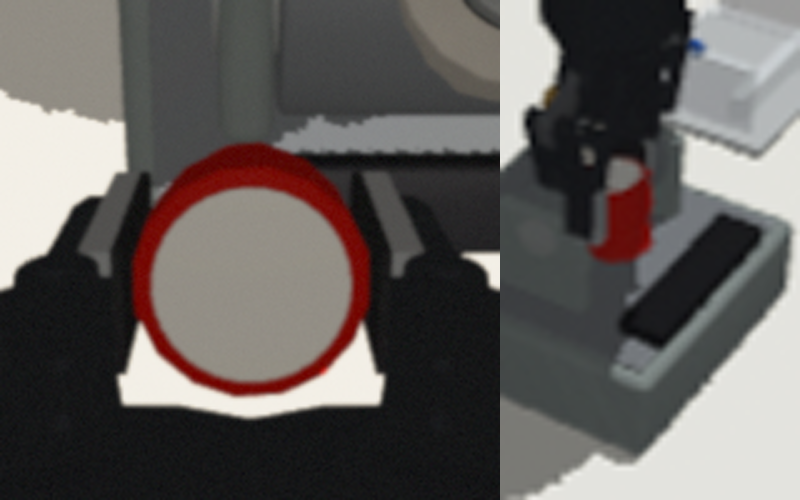

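```bash
cat > tilt.py <<'E'
from h import *
from scipy.spatial.transform import Rotation as Ro
th=np.linspace(0,2*np.pi,72)
def rows(m,s,Ld,piv=34.,bot=31.8,yaw=15.5):
    tcp=np.array(s["eef_pos"]);L=np.radians(Ld);w=np.radians(yaw);xb=np.array([np.cos(w),np.sin(w),0]);yb=np.array([-xb[1],xb[0],0]);Z=np.array([0,0,1.])
    a=-xb*np.sin(L)+Z*np.cos(L);b=xb*np.cos(L)+Z*np.sin(L);P=tcp+Z*(piv-bot)
    c=lambda rad,h:np.array([proj("wrist",P+a*(h-piv)+rad*(np.cos(t)*b+np.sin(t)*yb),m) for t in th])
    T=c(21,44);S=np.vstack([c(18,0),c(21,23)]);return [x.round(1) for x in(T[:,1].min(),T[:,1].max(),T[:,0].min(),T[:,0].max(),S[:,1].min(),c(18,0)[:,1].min())]
if __name__=="__main__":
    m=r.camera_model("wrist");s=r.get_state()
    for L in(0,5,10,15,20,25,30): print(L,rows(m,s,L))
E
python3 tilt.py
```

```text
0 [np.float64(227.1), np.float64(313.8), np.float64(210.1), np.float64(308.0), np.float64(201.7), np.float64(201.7)]
5 [np.float64(223.6), np.float64(314.6), np.float64(210.0), np.float64(308.0), np.float64(206.1), np.float64(206.1)]
10 [np.float64(220.5), np.float64(315.1), np.float64(210.0), np.float64(308.1), np.float64(210.7), np.float64(210.7)]
15 [np.float64(217.8), np.float64(315.1), np.float64(210.0), np.float64(308.1), np.float64(213.7), np.float64(215.6)]
20 [np.float64(215.5), np.float64(314.7), np.float64(210.0), np.float64(308.1), np.float64(215.5), np.float64(220.6)]
25 [np.float64(213.7), np.float64(313.8), np.float64(210.0), np.float64(308.0), np.float64(217.5), np.float64(225.7)]
30 [np.float64(212.3), np.float64(312.4), np.float64(210.0), np.float64(308.0), np.float64(219.8), np.float64(231.1)]
```

>>> step_arm(series=[0,-0.1,0,0,-1,0,-0.1,0,0,-1,0,-0.1,0,0,-1,0,0,0,0,-1])

```text
t: 13.55
eef_pos: [613.7, 149.0, 142.2]
ee_rot: [0.005, 0.605, 0.796, 0.007]
force: [14.3, 2.6, 3.1]
finger_gap: 40.4
```

```bash
cat > ell.py <<'E'
from h import *
import sys
def ell(im):
    R,G,B=[im[...,i].astype(int) for i in range(3)]
    red=((R-np.maximum(G,B)>45)*255).astype(np.uint8); red[:150]=0
    n,l,st,ce=cv2.connectedComponentsWithStats(red)
    k=1+np.argmax(st[1:,4]);msk=(l==k).astype(np.uint8)
    cs,h=cv2.findContours(msk,cv2.RETR_CCOMP,cv2.CHAIN_APPROX_NONE)
    holes=[c for c,hh in zip(cs,h[0]) if hh[3]>=0];c=max(holes,key=len)
    (cx,cy),(a,b),ang=cv2.fitEllipse(c); x,y,w,hh=cv2.boundingRect(c);
    return "pad box",(x,y,w,hh),"ellipse",[round(v,2) for v in(cx,cy,a,b,ang)],"red box",st[k].tolist()
if __name__=="__main__":
    print(ell(np.load("w2.npy")));print(ell(np.load("w4.npy")))
    s=r.get_state();im=r.snapshot("wrist");print(s["t"],s["eef_pos"],s["force"]);print(ell(im));np.save("w5.npy",im)
E
python3 ell.py
```

```text
('pad box', (219, 236, 83, 74), 'ellipse', [259.99, 272.41, 73.61, 82.02, 90.11], 'red box', [213, 205, 95, 108, 3211])
('pad box', (219, 234, 83, 80), 'ellipse', [260.08, 273.54, 78.98, 81.13, 88.41], 'red box', [213, 217, 95, 101, 2490])
13.55 [613.68567823 149.01859656 142.21279286] [14.29529632  2.60387749  3.10742462]
('pad box', (219, 235, 83, 82), 'ellipse', [260.1, 275.24, 80.96, 81.22, 23.1], 'red box', [213, 224, 95, 98, 2214])
```

```bash
cat > tfit.py <<'E'
from h import *
from scipy.optimize import least_squares
m=r.camera_model("wrist"); 
# camera in tool frame from w2
Tc=np.load("w2p.npy"); tcp2=np.array([464.204,94.2565,230.428]); w=np.radians(14.66)
xt=np.array([-np.sin(w),np.cos(w),0]);yt=np.array([np.cos(w),np.sin(w),0]);Rt=np.c_[xt,yt,[0,0,-1]]
M=dict(m); Q=np.eye(4);Q[:3,:3]=Rt.T@Tc[:3,:3];Q[:3,3]=Rt.T@(Tc[:3,3]-tcp2);M["pose"]=Q
th=np.linspace(0,2*np.pi,120)
def feat(L,oy,oz,rp,piv=34):  # tool frame: z fwd(down), y back(+xb). pivot at z=oz
    a=np.array([0,-np.sin(L),-np.cos(L)]);b=np.array([0,np.cos(L),-np.sin(L)]);x=np.array([1.,0,0]);P=np.array([0,oy,oz])
    c=lambda rad,h:np.array([proj("wrist",P+a*(h-piv)+rad*(np.cos(t)*b+np.sin(t)*x),M) for t in th])
    T=c(rp,44);H=c(21,44);S=c(18,0)
    top=min(S[:,1].min(),c(21,23)[:,1].min(),H[:,1].min())
    return np.array([np.ptp(T[:,0]),np.ptp(T[:,1]),(T[:,1].max()+T[:,1].min())/2,top])
def run(obs,L0=None,q0=None):
    if L0 is not None: return least_squares(lambda q:feat(L0,*q)-obs,[0,-2,17.5])
    return least_squares(lambda q:(feat(q[0],q[1],q[2],q0[2])-obs),[.3,q0[0],q0[1]])
if __name__=="__main__":
    u=run(np.array([82.02,73.6,272.4,205]),0.);print(u.x,u.fun)
    for o in((81.1,79.0,273.5,217),(81.2,81.0,275.2,224)):
        v=run(np.array(o),None,u.x);print(np.degrees(v.x[0]),v.x[1:],v.fun)
    for L in(0,10,15,20,25,30):print(L,feat(np.radians(L),*u.x))
E
python3 tfit.py
```

```text
[ 2.28859339  0.33295881 18.06370578] [ 2.14691995e-01 -2.40754668e-01 -1.95484734e-02  2.00813957e-06]
9.829834558082032 [4.71478098 1.250354  ] [ 0.35105535 -0.29307337 -0.1098577   0.13080118]
15.874517327680303 [6.52209773 1.26547571] [-0.04395597  0.0324648   0.01855861 -0.02117523]
0 [ 82.23469199  73.35924533 272.38045153 205.00000201]
10 [ 82.41982113  79.86485825 269.48220453 213.86052546]
15 [ 82.44080829  82.0546792  268.00207659 216.53526243]
20 [ 82.41356265  83.50206166 266.50271562 218.09919814]
25 [ 82.37492378  84.19255527 264.98446667 216.35279458]
30 [ 82.30394963  84.12066022 263.44767806 215.02206084]
```

>>> step_arm(series=[0,0.4,0,0,-1,0,0.4,-0.5,0,-1,0,0,-1,0,-1,0,0,-1,0,-1,0,0,-1,0,-1,0,0,-0.5,0,-1,0,0,0,0,-1,0,0,0,0,-1])

```text
t: 14.6
eef_pos: [622.1, 151.4, 216.6]
ee_rot: [-0.001, 0.605, 0.796, -0.001]
force: [0.0, 0.3, -0.6]
finger_gap: 40.0
```

```bash
cat > plan.py <<'E'
from tfit import *
from ell import ell
def look(name):
    s=r.get_state();im=r.snapshot("wrist");np.save(name,im);e=ell(im);print(s["t"],s["eef_pos"].round(1),s["ee_rot"].round(4),s["force"].round(1),e)
    cx,cy,a,b,ang=e[3]; wd,ht=(b,a) if abs(ang-90)<45 else (a,b)
    v=run(np.array([wd,ht,cy,e[5][1]]),None,[2.2886,.333,18.064]);print("L",np.degrees(v.x[0]).round(1),"oy,oz",v.x[1:].round(2),v.fun.round(2))
    return s,v.x
if __name__=="__main__":
    s,q=look("w6.npy");L,oy,oz=q
    y,z=oy+34*np.sin(L),oz+34*np.cos(L)
    w=2*np.arctan2(s["ee_rot"][2],s["ee_rot"][1]); yt=np.array([np.sin(w),-np.cos(w),0]);xt=np.array([np.cos(w),np.sin(w),0]);print("yaw",np.degrees(np.arctan2(yt[1],yt[0])))
    La=np.radians(24);f=np.array([np.cos(np.radians(15.5)),np.sin(np.radians(15.5)),0]);A=-f*np.sin(La)+np.array([0,0,np.cos(La)])
    seat=np.array([548.6,184.4,138.5])
    for h in(26,18,13,9,0,-10):
        t=seat+A*h-y*yt+np.array([0,0,z]);d=t-s["eef_pos"];print(h,t.round(1),"tool mm",(xt@d).round(1),(yt@d).round(1),(-d[2]).round(1))
E
python3 plan.py
```

```text
14.6 [622.1 151.4 216.6] [-7.000e-04  6.053e-01  7.960e-01 -9.000e-04] [ 0.   0.3 -0.6] ('pad box', (220, 235, 82, 82), 'ellipse', [260.09, 275.67, 80.57, 80.89, 94.21], 'red box', [213, 223, 95, 99, 2277])
L 14.0 oy,oz [6.37 1.22] [ 0.32 -0.22 -0.15  0.17]
yaw 15.492719759007889
26 [524.3 177.7 196.5] tool mm 51.5 -87.2 20.2
18 [527.5 178.5 189.2] tool mm 51.5 -83.9 27.5
13 [529.4 179.1 184.6] tool mm 51.5 -81.9 32.1
9 [531.  179.5 180.9] tool mm 51.5 -80.3 35.7
0 [534.5 180.5 172.7] tool mm 51.5 -76.6 43.9
-10 [538.5 181.6 163.6] tool mm 51.5 -72.5 53.1
```

>>> step_arm(series=[0.515,-0.87,0,0,-1,0.515,-0.87,0,0,-1,0.515,-0.87,0,0,-1,0.515,-0.87,0,0,-1,0.515,-0.87,0,0,-1,0,0,0.5,0,-1,0,0,0.5,0,-1,0,0,0,0,-1,0,0,0,0,-1])

```text
t: 15.78
eef_pos: [525.5, 177.6, 197.6]
ee_rot: [0.0, 0.605, 0.796, -0.0]
force: [0.2, 0.5, -0.2]
finger_gap: 40.4
```

Run:
```python
from h import *
s=r.get_state(); print(s["t"],s["eef_pos"].round(1),s["force"])
b=r.snapshot("scene");w=r.snapshot("wrist");np.save("w7.npy",w)
cv2.imwrite("pics/t4.png",np.hstack([crop(b,250,120,70,85,7)[:595,:490],crop(w,200,160,120,200,3)[:595,:300]]))
```

```text
15.775 [525.5 177.6 197.6] [ 0.2101859   0.48480323 -0.21430106]
```

View pics/t4.png

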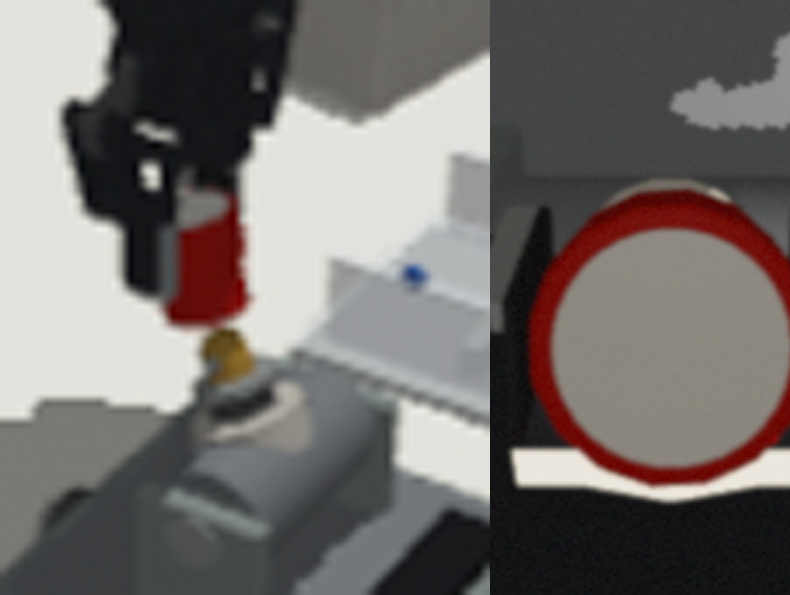

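>>> step_arm(series=[0,0.08,0.23,0,-1,0,0.1,0.23,0,-1,0,0.1,0.23,0,-1,0,0,0,0,-1])

```text
t: 16.38
eef_pos: [530.5, 179.3, 183.5]
ee_rot: [-0.0, 0.605, 0.796, -0.0]
force: [0.1, -0.5, -0.4]
finger_gap: 40.6
```

```bash
sed -i 's/look("w6.npy")/look("w8.npy")/' plan.py; python3 plan.py
```

```text
16.375 [530.5 179.3 183.5] [-1.000e-04  6.053e-01  7.960e-01 -4.000e-04] [ 0.1 -0.5 -0.4] ('pad box', (220, 235, 82, 82), 'ellipse', [260.1, 275.68, 80.61, 80.96, 94.64], 'red box', [213, 223, 95, 99, 2319])
L 14.0 oy,oz [6.34 1.15] [ 0.3  -0.21 -0.14  0.16]
yaw 15.496011692307027
26 [524.4 177.7 196.4] tool mm 0.1 -6.4 -12.8
18 [527.5 178.6 189.1] tool mm 0.1 -3.1 -5.5
13 [529.5 179.1 184.5] tool mm 0.1 -1.1 -1.0
9 [531.  179.5 180.9] tool mm 0.1 0.5 2.7
0 [534.6 180.5 172.6] tool mm 0.1 4.2 10.9
-10 [538.5 181.6 163.5] tool mm 0.1 8.3 20.0
```

>>> step_arm(series=[0,0.05,0.12,0,-1,0,0.05,0.12,0,-1,0,0,0,0,-1])

```text
t: 16.8
eef_pos: [532.8, 179.8, 179.8]
ee_rot: [0.0, 0.605, 0.796, 0.0]
force: [1.4, -0.5, -0.5]
finger_gap: 40.4
```

>>> step_arm(series=[0,0.05,0.12,0,-1,0,0.05,0.12,0,-1,0,0,0,0,-1])

```text
t: 17.18
eef_pos: [534.4, 180.3, 173.7]
ee_rot: [-0.0, 0.605, 0.796, -0.0]
force: [0.9, -0.1, -1.9]
finger_gap: 40.2
```

>>> step_arm(series=[0,0.05,0.12,0,-1,0,0.05,0.12,0,-1,0,0,0,0,-1])

```text
t: 17.55
eef_pos: [536.0, 180.8, 170.1]
ee_rot: [-0.0, 0.605, 0.796, -0.0]
force: [-3.3, -1.1, 5.8]
finger_gap: 40.6
```

```bash
sed -i 's/look("w8.npy")/look("w9.npy")/' plan.py; python3 plan.py
python3 - <<'E'
from h import *
b=r.snapshot("scene");w=r.snapshot("wrist");t=r.snapshot("top")
cv2.imwrite("pics/t5.png",np.hstack([crop(b,250,120,70,85,7)[:595,:490],crop(w,200,160,120,200,3)[:595,:300]]))
E
```

```text
17.55 [536.  180.8 170.1] [-0.000e+00  6.053e-01  7.960e-01 -2.000e-04] [-3.3 -1.1  5.8] ('pad box', (219, 235, 83, 82), 'ellipse', [260.09, 275.55, 80.82, 80.94, 65.52], 'red box', [213, 224, 95, 98, 2325])
L 15.4 oy,oz [6.69 1.42] [ 0.1  -0.07 -0.04  0.05]
yaw 15.50462360635249
26 [523.2 177.4 196.4] tool mm 0.2 -13.2 -26.4
18 [526.4 178.2 189.1] tool mm 0.2 -10.0 -19.1
13 [528.3 178.8 184.6] tool mm 0.2 -8.0 -14.5
9 [529.9 179.2 180.9] tool mm 0.2 -6.3 -10.9
0 [533.4 180.2 172.7] tool mm 0.1 -2.7 -2.6
-10 [537.3 181.3 163.6] tool mm 0.1 1.4 6.5
```

View pics/t5.png

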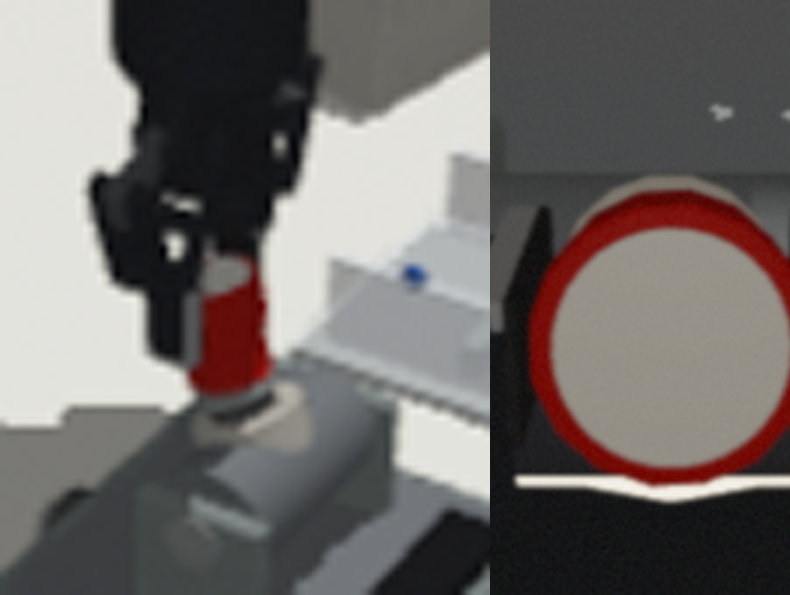

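>>> step_arm(series=[0,0.05,0.12,0,-1,0,0.05,0.12,0,-1,0,0,0,0,-1])

```text
t: 18.12
eef_pos: [537.8, 181.2, 165.7]
ee_rot: [0.0, 0.605, 0.796, -0.0]
force: [-4.4, -1.4, 8.4]
finger_gap: 40.7
```

>>> step_arm(series=[0,0.05,0.12,0,-1,0,0.05,0.12,0,-1,0,0,0,0,-1])

```text
t: 18.5
eef_pos: [539.4, 181.6, 162.0]
ee_rot: [0.0, 0.605, 0.796, -0.0]
force: [-9.9, -2.2, 14.9]
finger_gap: 40.5
```

```bash
sed -i 's/look("w9.npy")/look("w10.npy")/' plan.py; python3 plan.py
```

```text
18.5 [539.4 181.6 162. ] [ 1.000e-04  6.051e-01  7.961e-01 -2.000e-04] [-9.9 -2.2 14.9] ('pad box', (219, 235, 83, 82), 'ellipse', [260.05, 275.48, 80.84, 81.04, 68.18], 'red box', [213, 224, 95, 98, 2334])
L 15.5 oy,oz [6.65 1.36] [ 0.04 -0.03 -0.02  0.02]
yaw 15.521812310965148
26 [523.3 177.4 196.4] tool mm 0.2 -16.7 -34.4
18 [526.4 178.2 189.1] tool mm 0.2 -13.4 -27.1
13 [528.3 178.8 184.5] tool mm 0.2 -11.4 -22.5
9 [529.9 179.2 180.9] tool mm 0.2 -9.8 -18.9
0 [533.4 180.2 172.6] tool mm 0.2 -6.1 -10.7
-10 [537.4 181.3 163.5] tool mm 0.2 -2.0 -1.5
```

>>> step_arm(series=[0,0,0.12,0,-1,0,0,0.12,0,-1,0,0,0,0,-1])

```text
t: 18.92
eef_pos: [539.2, 181.5, 161.1]
ee_rot: [0.001, 0.605, 0.796, 0.001]
force: [-20.5, -3.0, 34.5]
finger_gap: 40.7
```

```bash
sed -i 's/look("w10.npy")/look("w11.npy")/' plan.py; python3 plan.py|head -2
```

```text
18.925 [539.2 181.5 161.1] [0.001  0.6047 0.7965 0.0009] [-20.5  -3.   34.5] ('pad box', (219, 235, 83, 82), 'ellipse', [260.12, 275.27, 81.05, 81.16, 95.77], 'red box', [213, 224, 95, 98, 2305])
L 15.9 oy,oz [6.53 1.24] [ 0.01 -0.01 -0.    0.01]
```

>>> step_arm(series=[0,-0.1,0,0,-1,0,-0.1,0,0,-1,0,0,0,0,-1])

```text
t: 19.35
eef_pos: [538.5, 181.4, 160.8]
ee_rot: [0.003, 0.605, 0.796, 0.004]
force: [-7.6, -1.6, 24.0]
finger_gap: 40.5
```

>>> step_arm(series=[0,-0.1,0,0,-1,0,-0.1,0,0,-1,0,0,0,0,-1])

```text
t: 19.73
eef_pos: [537.0, 181.0, 160.3]
ee_rot: [0.004, 0.605, 0.796, 0.005]
force: [3.9, -0.5, 13.7]
finger_gap: 40.4
```

```bash
sed -i 's/look("w11.npy")/look("w12.npy")/' plan.py; python3 plan.py|head -2
```

```text
19.725 [537.  181.  160.3] [0.0041 0.6048 0.7964 0.0054] [ 3.9 -0.5 13.7] ('pad box', (219, 234, 83, 83), 'ellipse', [260.03, 275.22, 81.18, 81.85, 1.41], 'red box', [213, 225, 95, 97, 2230])
L 17.8 oy,oz [6.67 1.05] [ 0.07 -0.05 -0.02  0.03]
```

>>> step_arm(series=[0,-0.1,0.06,0,-1,0,-0.1,0.06,0,-1,0,0,0,0,-1])

```text
t: 20.15
eef_pos: [534.1, 180.2, 158.2]
ee_rot: [0.005, 0.605, 0.796, 0.006]
force: [5.5, -1.0, 12.9]
finger_gap: 40.6
```

>>> step_arm(series=[0,-0.1,0.06,0,-1,0,-0.1,0.06,0,-1,0,0,0,0,-1])

```text
t: 20.52
eef_pos: [533.6, 180.1, 158.2]
ee_rot: [0.007, 0.604, 0.797, 0.01]
force: [12.5, 0.4, 16.7]
finger_gap: 40.5
```

```bash
sed -i 's/look("w12.npy")/look("w13.npy")/' plan.py; python3 plan.py|head -2
```

```text
20.525 [533.6 180.1 158.2] [0.0073 0.6044 0.7966 0.0097] [12.5  0.4 16.7] ('pad box', (219, 234, 83, 85), 'ellipse', [260.0, 275.79, 81.67, 83.15, 179.38], 'red box', [213, 227, 95, 98, 2225])
L 20.7 oy,oz [6.87 0.16] [ 0.05 -0.04 -0.01  0.02]
```

>>> step_arm(series=[0,0.1,0,0,-1,0,0.1,0,0,-1,0,0,0,0,-1])

```text
t: 20.95
eef_pos: [534.5, 180.4, 157.0]
ee_rot: [0.005, 0.605, 0.796, 0.007]
force: [2.9, -1.5, 21.1]
finger_gap: 40.3
```

```bash
sed -i 's/look("w13.npy")/look("w14.npy")/' plan.py; python3 plan.py|head -2
```

```text
20.95 [534.5 180.4 157. ] [0.0051 0.6046 0.7965 0.0068] [ 2.9 -1.5 21.1] ('pad box', (219, 234, 83, 84), 'ellipse', [260.04, 275.68, 81.61, 83.13, 178.24], 'red box', [213, 227, 96, 98, 2233])
L 20.8 oy,oz [6.88 0.24] [ 0.06 -0.05 -0.02  0.02]
```

>>> step_arm(series=[0,0.05,0.1,0,-1,0,0,0,0,-1,0,0,0,0,-1])

```text
t: 21.38
eef_pos: [534.7, 180.3, 156.9]
ee_rot: [0.005, 0.604, 0.797, 0.007]
force: [-5.6, -1.4, 32.1]
finger_gap: 40.3
```

```bash
sed -i 's/look("w14.npy")/look("w15.npy")/' plan.py; python3 plan.py|head -2
python3 - <<'E'
from h import *
b=r.snapshot("scene");t=r.snapshot("top")
f=lambda x:np.clip(x.astype(float)*1.4,0,255).astype(np.uint8)
cv2.imwrite("pics/t6.png",crop(f(b),262,140,60,60,10))
E
```

```text
21.375 [534.7 180.3 156.9] [0.0051 0.6044 0.7966 0.0067] [-5.6 -1.4 32.1] ('pad box', (219, 234, 83, 85), 'ellipse', [260.05, 275.69, 81.64, 83.15, 177.34], 'red box', [213, 227, 96, 98, 2237])
L 20.8 oy,oz [6.86 0.2 ] [ 0.05 -0.04 -0.01  0.02]
```

View pics/t6.png

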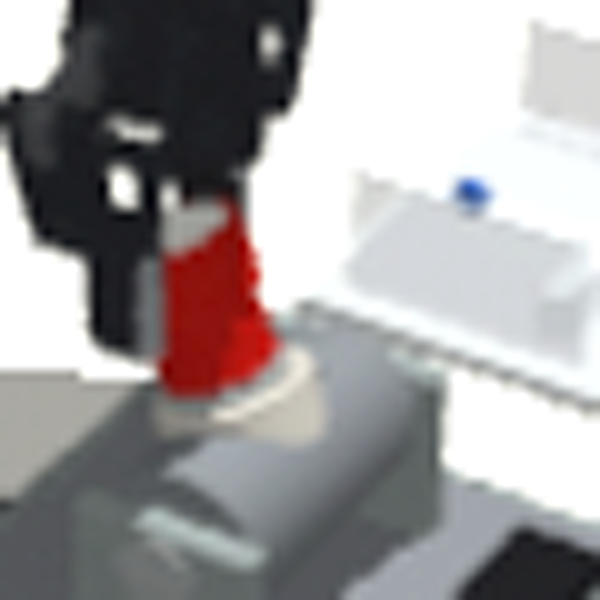

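>>> step_arm(series=[0,-0.1,0.03,0,-1,0,-0.1,0.03,0,-1,0,-0.05,0,0,-1,0,0,0,0,-1])

```text
t: 22.02
eef_pos: [534.2, 180.3, 156.7]
ee_rot: [0.008, 0.604, 0.797, 0.011]
force: [9.2, -0.6, 25.6]
finger_gap: 40.5
```

```bash
sed -i 's/look("w15.npy")/look("w16.npy")/' plan.py; python3 plan.py|head -2
```

```text
22.025 [534.2 180.3 156.7] [0.008  0.6042 0.7968 0.0106] [ 9.2 -0.6 25.6] ('pad box', (219, 234, 83, 85), 'ellipse', [259.96, 275.87, 81.68, 83.22, 177.07], 'red box', [213, 227, 96, 98, 2226])
L 20.7 oy,oz [6.85 0.08] [ 0.09 -0.07 -0.02  0.03]
```

>>> step_arm(series=[0,0.1,0,0,-1,0,0.05,0,0,-1,0,0,0,0,-1,0,0,0,0,-1,0,0,0,0,-1,0,0,0,0,-1])

```text
t: 22.82
eef_pos: [534.5, 180.3, 156.8]
ee_rot: [0.006, 0.604, 0.797, 0.008]
force: [-1.1, -1.5, 33.3]
finger_gap: 40.6
```

```bash
sed -i 's/look("w16.npy")/look("w17.npy")/' plan.py; python3 plan.py|head -2; python3 -c "
from cell import r
print(r.get_state()['qd'].round(4)); print(r.hand_in())"
```

```text
22.825 [534.5 180.3 156.8] [0.0065 0.6042 0.7967 0.0085] [-1.1 -1.5 33.3] ('pad box', (219, 234, 83, 85), 'ellipse', [260.0, 275.79, 81.69, 83.23, 178.33], 'red box', [213, 227, 96, 98, 2226])
L 20.8 oy,oz [6.84 0.09] [ 0.07 -0.06 -0.02  0.02]
[-0.0018  0.0008  0.0013 -0.0023  0.0002  0.0002]
the job is handed in; nothing more can be done
None
```

I handed the job in at about 22.9 s with the white-padded block on the spigot, still gripped and still being pushed down the tilted axis. No verdict was reported.

**What I did:** I gripped the block by its head and lifted it clear. I pre-tilted it about 15° in the fingers by nudging its skirt against the rear of a cheek, because the tool itself cannot tilt. Then I lowered it along the tilted axis, pressed it home, and worked it square on the shoulder.

**Last checks:**
- **Push:** about 31 N along the axis. The tool barely moved when I pushed harder, so the chuck seems bottomed.
- **Squareness:** the tilt did not change when I pushed sideways by several mm. The last picture shows the block's underside flush with the collar.
- **Steadiness:** the arm was at rest, with a finger opening of 40.6 mm.

**Where the checks disagreed or fell short:**
- **Lean of the chuck:** the close wrist view gave about 24° and the first side view 16–20°. I estimated the block's final tilt at about 22°, so squareness rests mainly on the stiff response to the sideways push.
- **Seat height:** my estimate was uncertain by about 2 mm. I inferred the snap from the forces and positions and did not see a distinct drop in force.
- **Other objects:** I only planned paths clear of the spare blocks, marker holder, cradle and button. I did not measure them again at the end.

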